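# Seat the brass locking collar on the brazing fixture

## Task

Slide the knurled brass collar out from under the lips of its blue keeper, lift it away and put it over the upright post of the brazing fixture; turn it until the keyways hidden in its underside drop over the post's cross pin, then push it fully home against the spring-loaded red seat. Finish still holding the collar pushed home with the gripper, since the spring lifts it if it is let go. Leave the other things on the bench where they are.

Things in the scene. Friction and masses are not known exactly. Their poses are not given: they have to be found in the camera images.
- collar_mid (a point): Loose brass collar, about 220 g, 44 mm tall, upright. Point: on its axis, half-way up; own z up. Knurled neck 51 mm across (grip here) above a base flange 62 mm across, 7 mm thick. Underside: blind bore 21 mm across, 28 mm deep, and four keyways 90 degrees apart, 9 mm wide, 15 mm deep, reaching 21 mm from the axis: not visible from above, direction not marked.
- keeper: Fixed blue rail, origin on the table under its middle; own x along the channel, open mouth at -x. Floor 170 x 90 mm, 6 mm thick; the collar stands on it between two walls 66 mm apart (own x -15 to 85 mm). Lips on the walls overhang the flange: gap 55 mm, underside 14.5, top 19.5 mm above the table. The collar lifts out only with its axis at own x below -32 mm.
- fixture: Fixed brazing fixture: dark steel block 120 x 120 x 16 mm, origin on the table under its middle, z up. The post stands at its centre inside a red sprung ring (the seat, 62 mm across). A collar not keyed rests on the cross pin, underside 35 mm above the table; keyed (within 3 to 6 degrees) it drops, meets the seat at 30 mm and is home at 22 mm.
- post_tip (a point): Top of the fixture's fixed upright post, on its axis, 46 mm above the table. Post 19 mm across, top 5 mm tapered to 10 mm. A level cross pin, 5 mm thick, reaches 19 mm from the axis on both sides, its top 35 mm above the table; its direction varies and is unrelated to the fixture's axes. At most a quarter turn, either way, brings a keyway over it.
- seat (a joint): How far the red sprung ring around the post is pressed down: 0 = up (top 30 mm above the table), 0.008 m = fully down on its stop (top 22 mm above the table). Its spring pushes up with 3 N at first, 8 N fully down.
- block: Bystander: loose dark steel forming block 70 x 70 x 28 mm with a clover-shaped hole; origin at its underside.
- jar: Bystander: loose clear jar with red lid, 66 mm in diameter, 95 mm tall; origin at its underside.
- washers: Bystander: loose stack of washers on a spindle, base 60 mm in diameter, 91 mm tall; origin at its underside.
Not all that is in view belongs to the job. What is shaped like the part that bears collar_mid but purple or turquoise is not meant.

How it is judged (in metres and radians):
On the way, in this order (a step that is already met when the one before it is completed fails the run):
1. the collar is out of the keeper and lifted (height (world z) of collar_mid above 0.06 m), for 0.1 s.
2. the collar is over the post, down to its cross pin or lower (horizontal distance between collar_mid and post_tip below 0.004 m and height (world z) of collar_mid below 0.06 m), for 0.1 s.
At the end, for the whole second after the job is handed in: The collar is on the post, keyways over the pin, underside within about 2 mm of home, seat pressed 6.2 mm or more of 8, upright within 4 degrees, centred within 4 mm, at rest, the fingers still on it with more than 2 N and the fixture pushing back with more than 3 N (value of joint seat above 0.0062 m and height (world z) of collar_mid below 0.0462 m and horizontal distance between collar_mid and post_tip below 0.004 m and angle between collar_mid's own z axis and vertical below 0.07 rad and contact force between the fingers and collar above 2 N and contact force between collar and fixture above 3 N and linear speed of collar below 0.01 m/s); the arm keeps its last pose, push and grip.
It fails at once if the forming block is moved by more than 25 mm (distance of block from where it was at the start of the episode above 0.025 m).
It fails at once if the jar is moved by more than 25 mm (distance of jar from where it was at the start of the episode above 0.025 m).
It fails at once if the stack of washers is moved by more than 25 mm (distance of washers from where it was at the start of the episode above 0.025 m).
It also fails if it takes over 61 s, if anything falls off the work surface, if the arm or the gripper's body presses on something with over 40 N, if the wrist force passes 120 N, or if a joint passes its speed limit or range.

## Robot

A 6-joint arm with a two-finger parallel gripper is mounted at the origin on the work surface. World frame = base frame: x ahead of the robot, y to its left, z up, the work surface at z = 0. Lengths are in mm, angles in rad, forces in N, time in s.
With the tool pointing down it reaches from about 275 to 1000 mm from the base axis. Payload 8.4 kg.
Tool frame: the origin (TCP) lies midway between the tips of the shut fingers; the grasp point (between the pads) lies 19 mm behind it; z points along the fingers, y is the direction in which the jaws open and shut (so a half turn about z gives the same grasp; the last joint's range is limited). The gripper opens to 85 mm and grips with 20 to 120 N. Pads are 22 mm wide; open, the fingers measure 114 mm over their backs; the gripper's body (76 mm by 85 mm) begins 54 mm behind the grasp point. The pads swing forward as they close: fully open they stand 13 mm farther back than shut.
Start: joints at [1.104, 0.353, 1.633, -0, 1.155, -0.002], TCP at [280.152, 558.698, 231.281] pointing down, gripper open.
Joint ranges: [-2.63, 2.63], [-0.92, 2.1], [0.06, 2.66], [-1.3, 4.44], [0, 2.69], [-3.02, 3.02]. Speed limits (rad/s): [2.22, 2.22, 2.79, 3.14, 3.14, 3.14].

## Interface

Orientations are given as [roll, pitch, yaw] about the fixed x, y, z axes, in that order (R = Rz(yaw) Ry(pitch) Rx(roll)).
In Python, from rig import r gives the robot as it stands. The module is installed in compiled form; this text tells all that it offers.
- The arm moves only by the tool drive_tool, never from a script. Its argument "moves" is a list of rows, each a list of 3 entries, a list of its own where there are three numbers: the closure, from 0 (fully open) to 1 (shut), then the shift along the tool's x, y, z in cm, then the turn about the tool's z in degrees. In form: [[claw, [dx, dy, dz], roll], ...]. A call has 1 to 12 rows; each row is the pose to reach, as a shift and turn from the pose measured when the call began, along the tool's axes at that moment; what a row does not reach only later rows make up. A row lasts 1/8 s, in which the tool goes at most 62.5 mm and 10.7 degrees, less where a joint would pass 70% of its speed; a pose out of reach is approached as far as the arm can. A call with a gripper value outside its range is refused whole. The fingers move at their own pace and stop on an object; "grip_force" is the grip in N (left out, the last holds). Time passes only in rows, so rows that repeat a pose let the fingers close. It gives the time, the measured TCP pose, the force and the opening at its end, in the units of the state.
- r.sense(): the state, without advancing time (a new reading comes with each control period).
- r.grab_frame(name): name is "scene" or "top" or "wrist"; returns a dict with "color" (420x560x3 uint8, red, green, blue), "fx", "fy", "cx", "cy" (pixels), "pose" (4x4, takes a point from camera to world coordinates); the wrist camera has in their place "hand_eye" (4x4, takes a point from camera to tool coordinates, whose origin is the TCP and whose axes are the flange's). Camera axes: x right, y up, looking along -z (the intrinsics and any distortion apply to the point x, -y, -z); pixel columns grow to the right and rows downward; lengths in mm; the calibration is good to about 2 mm. A picture is of the moment at which its call begins: read the wrist's pose just before it. There is no depth.
- r.sign_off(): hands the job in, once; it reports no verdict.
Trained networks look in the newest picture that a camera, given by its name, has taken for a name from the list of things; names that differ only in an ending like _2 or _b are one class to them, and where a whole thing is asked for, a point or a joint stands for the part that bears it (a point fixed in the world has none). Each returns a list of dicts, best first, with "score" (0 to 1); they miss things now and then, are a little off and sometimes report something else, mostly with a low value. They report only what shows in the picture. A call takes as long as a camera call. They do not tell look-alikes from the thing itself.
- r.outline_of(thing, camera): "mask" (420x560 bool, what is visible of it) and "at" ([column, row] in pixels, amid what is visible of it).
- r.spot_point(thing, camera): "at" ([column, row] in pixels: a listed point, or the origin of a listed thing).
The state is a dict: "clock": time; "qpos": joint angles; "qvel": joint speeds; "joint_efforts": joint torques, N m; "eef_pos": TCP position; "tcp_rot": TCP orientation; "contact_force": force on the tool from outside, world axes, zero at the start; "wrist_torque": the same for the moment, N m; "opening": opening from 0.0 (shut) to 1.0 (fully open).
Only numpy, scipy, OpenCV 4.12 (cv2) and the standard library are available. Lean on these libraries where they do the work, as an engineer would, in place of code of your own. Each camera call takes 0.05 s, during which the arm holds its last target.

## Working session

There is one attempt and no reset: what is moved stays moved. The work goes in short steps, Python scripts to look and compute and a tool call to move; the robot and the scene stay as the last step left them, time stands still between calls to the robot, and variables do not carry over. Pictures are saved under pics/ and viewed, and the job is handed in when it is done.

Besides the shell and the picture viewer there is one more tool, called after "Emit:" as name([rows], argument=value, ...), one row to a line, values as JSON. drive_tool: Moves the arm, as the interface text tells. Its arguments: {"type":"object","properties":{"moves":{"type":"array"},"grip_force":{"type":"number"}},"required":["moves"]}

```bash
mkdir -p pics
cat > h.py <<'E'
from rig import r
import numpy as np, cv2
def save(n,f,crop=None,s=1):
    im=f["color"][:,:,::-1]
    if crop: im=im[crop[1]:crop[3],crop[0]:crop[2]]
    im=cv2.resize(im,None,fx=s,fy=s,interpolation=cv2.INTER_CUBIC); cv2.imwrite("pics/"+n,im)
def ray(f,uv,pose=None):
    P=f["pose"] if pose is None else pose
    d=np.array([(uv[0]-f["cx"])/f["fx"],-(uv[1]-f["cy"])/f["fy"],-1.])
    return P[:3,3],P[:3,:3]@d
def atz(f,uv,z,pose=None):
    o,d=ray(f,uv,pose); return (o+d*(z-o[2])/d[2])
def proj(f,p,pose=None):
    P=f["pose"] if pose is None else pose
    c=P[:3,:3].T@(np.array(p)-P[:3,3]); return np.array([f["cx"]+f["fx"]*c[0]/-c[2],f["cy"]-f["fy"]*c[1]/-c[2]])
E
python3 - <<'E'
from h import *
print(r.sense())
for c in ["scene","top","wrist"]:
    f=r.grab_frame(c); save(c+"0.png",f)
    print(c,{k:(np.round(v,3) if k!="color" else 0) for k,v in f.items()})
    for t in ["collar_mid","keeper","fixture","post_tip"]:
        print(t,[(np.round(d["at"]),round(d["score"],2)) for d in r.spot_point(t,c)])
E
```

```text
{'clock': 0.0, 'qpos': array([ 1.10358900e+00,  3.53629404e-01,  1.63413912e+00,  2.13218030e-05,
        1.15523575e+00, -2.39442393e-03]), 'qvel': array([ 0.00161552, -0.00038999,  0.00024501, -0.0009898 , -0.0002666 ,
        0.00078982]), 'joint_efforts': array([ 2.06923673e-03, -6.05244827e+01, -3.42051923e+01,  1.81638256e-04,
        9.30861424e-03,  3.60997956e-05]), 'eef_pos': array([279.92984255, 558.25779033, 230.57127133]), 'tcp_rot': array([-3.14018108e+00, -2.28749062e-05,  2.67677112e+00]), 'contact_force': array([-0.698063  , -0.2907695 ,  0.01629339]), 'wrist_torque': array([ 0.0218314 , -0.06805561,  0.03339165]), 'opening': 1.0013941244173956}
scene {'color': 0, 'fx': np.float64(505.699), 'fy': np.float64(505.699), 'cx': np.float64(276.043), 'cy': np.float64(208.059), 'pose': array([[-8.600000e-02, -7.320000e-01,  6.760000e-01,  1.326016e+03],
       [ 9.960000e-01, -5.900000e-02,  6.300000e-02, -2.181000e+00],
       [-6.000000e-03,  6.790000e-01,  7.340000e-01,  8.926890e+02],
       [ 0.000000e+00,  0.000000e+00,  0.000000e+00,  1.000000e+00]])}
collar_mid [(arr
[... 625 characters left out ...]
0e+00,  0.000000e+00,  1.000000e+00]])}
collar_mid [(array([289., 254.]), 0.83), (array([269., 185.]), 0.73), (array([411., 184.]), 0.72)]
keeper [(array([342., 215.]), 0.71)]
fixture [(array([132., 249.]), 0.78)]
post_tip [(array([125., 246.]), 0.92)]
wrist {'color': 0, 'fx': np.float64(329.776), 'fy': np.float64(329.776), 'cx': np.float64(280.991), 'cy': np.float64(211.041), 'hand_eye': array([[-0.00000e+00,  9.55000e-01,  2.97000e-01,  7.75320e+01],
       [ 1.00000e+00,  1.00000e-03, -1.00000e-03,  1.38900e+00],
       [-1.00000e-03,  2.97000e-01, -9.55000e-01, -1.42674e+02],
       [ 0.00000e+00,  0.00000e+00,  0.00000e+00,  1.00000e+00]])}
collar_mid []
keeper []
fixture []
post_tip []
```

View pics/scene0.png

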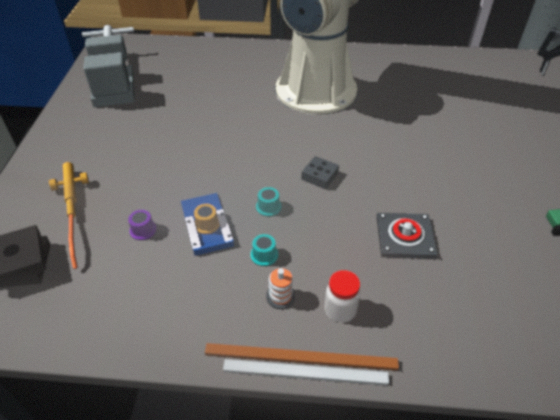

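View pics/top0.png

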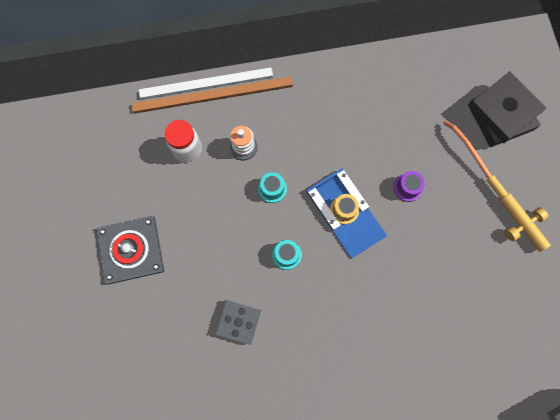

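Run:
```python
from h import *
f=r.grab_frame("top"); save("top_crop.png",f,(230,140,450,300),3.6)
g=r.grab_frame("scene"); save("scene_crop.png",g,(110,160,310,300),3.8)
save("fix_crop.png",f,(60,180,200,310),4)
# triangulate candidates
def tri(a,b):
    o1,d1=ray(f,a);o2,d2=ray(g,b)
    s=np.linalg.lstsq(np.c_[d1,-d2],o2-o1,rcond=None)[0]
    p,q=o1+s[0]*d1,o2+s[1]*d2
    return np.round((p+q)/2,1),round(np.linalg.norm(p-q),1)
for n,k in(("top",f),("scene",g)):
  for t in ["collar_mid","keeper","fixture","post_tip","seat"]:
    print(n,t,[(np.round(d["at"],1),round(d["score"],2)) for d in (r.spot_point(t,n) if t!="seat" else r.outline_of(t,n))])
T=[d["at"] for d in r.spot_point("collar_mid","top")];S=[d["at"] for d in r.spot_point("collar_mid","scene")]
for a in T:
  for b in S: print(np.round(a),np.round(b),tri(a,b))
print(tri(r.spot_point("post_tip","top")[0]["at"],r.spot_point("post_tip","scene")[0]["at"]))
print(tri(r.spot_point("keeper","top")[0]["at"],r.spot_point("keeper","scene")[0]["at"]))
```

```text
top collar_mid [(array([286.8, 252.8]), 0.9), (array([410.6, 186.2]), 0.8), (array([268.1, 184.1]), 0.71), (array([346. , 210.4]), 0.56)]
top keeper [(array([345.3, 215.1]), 0.8)]
top fixture [(array([132.8, 250.5]), 0.85)]
top post_tip [(array([124.3, 245.7]), 0.55)]
top seat [(array([126.2, 239.1]), 0.57), (array([235.4, 319.9]), 0.26)]
scene collar_mid [(array([205.2, 216.1]), 0.95), (array([267., 203.]), 0.7), (array([142.3, 224.1]), 0.59), (array([263.3, 249.8]), 0.59)]
scene keeper [(array([208.4, 224.1]), 0.97)]
scene fixture [(array([402.3, 237. ]), 0.67)]
scene post_tip [(array([407.6, 228.3]), 0.93)]
scene seat [(array([411.1, 224.6]), 0.61)]
[287. 253.] [205. 216.] (array([ 524.2, -172.3,   -8.2]), np.float64(149.2))
[287. 253.] [267. 203.] (array([504. , -99.4,  16. ]), np.float64(1.8))
[287. 253.] [142. 224.] (array([ 558.7, -234. ,   27. ]), np.float64(293.1))
[287. 253.] [263. 250.] (array([ 524. , -108. , -139.9]), np.float64(5.9))
[411. 186.] [205. 216.] (array([ 583.7, -294.7,   69.4]), np.float64(134.3))
[411. 186.] [267. 203.] (array([ 580.7, -207.8,  154.4]), np.
[... 170 characters left out ...]
68. 184.] [205. 216.] (array([ 640.9, -146.5,  120.8]), np.float64(129.9))
[268. 184.] [267. 203.] (array([620.8, -84.3, 140.6]), np.float64(4.0))
[268. 184.] [142. 224.] (array([ 667.5, -201.1,  140.4]), np.float64(253.4))
[268. 184.] [263. 250.] (array([652.7, -89.6,  25.8]), np.float64(7.7))
[346. 210.] [205. 216.] (array([ 567.6, -235.7,   27.6]), np.float64(1.7))
[346. 210.] [267. 203.] (array([ 557.6, -157.8,   87.9]), np.float64(130.7))
[346. 210.] [142. 224.] (array([ 589.1, -306.5,   15.5]), np.float64(140.9))
[346. 210.] [263. 250.] (array([ 584.4, -173.7,  -43.7]), np.float64(145.7))
(array([574. , 222.4,  35.7]), np.float64(3.1))
(array([ 563.7, -235.1,   -4.4]), np.float64(3.7))
```

View crops.

View pics/top_crop.png

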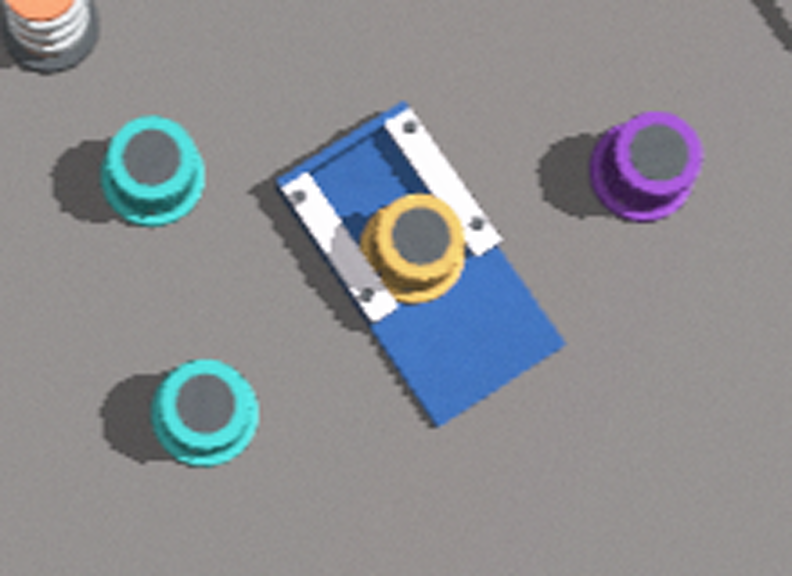

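View pics/fix_crop.png

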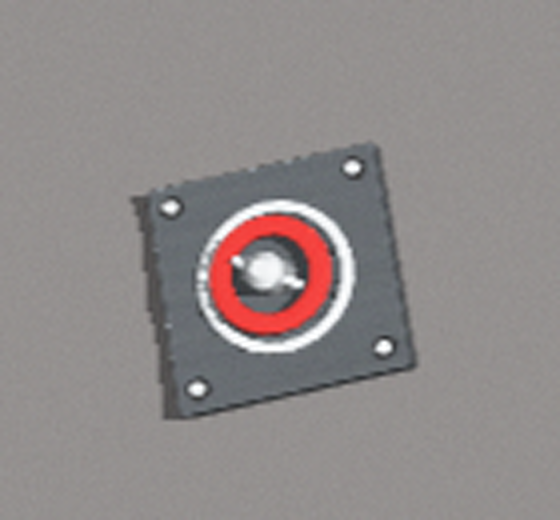

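Run:
```python
from h import *
f=r.grab_frame("top");m=r.outline_of("keeper","top")
for d in m: print(d["score"],d["at"],d["mask"].sum())
# colour-based floor blue
im=f["color"].astype(int)
b=((im[:,:,2]>im[:,:,0]+40)&(im[:,:,2]>im[:,:,1]+25)).astype(np.uint8); b[:150]=0;b[:,:290]=0;b[:,395:]=0
ys,xs=np.nonzero(b); box=cv2.minAreaRect(np.c_[xs,ys].astype(np.float32)); pts=cv2.boxPoints(box)
print(pts); print([np.round(atz(f,p,6),1) for p in pts])
```

```text
0.98 [348.9, 223.1] 2916
[[305.3846  190.07693]
 [340.92307 166.38464]
 [386.7692  235.15387]
 [351.23074 258.84616]]
[array([ 630.6, -162.5,    6. ]), array([ 668.9, -248. ,    6. ]), array([ 504.6, -311.6,    6. ]), array([ 469.1, -228. ,    6. ])]
```

Brass collar at top (345,208), scene (205,217), sitting in the blue keeper, is the one meant. The purple one (410,186) and the turquoise ones (272,187) and (287,254) are look-alikes. Confirmed in the enlarged crop.

```bash
cat >> h.py <<'E'
from scipy.spatial.transform import Rotation as R
def toolpose(s=None):
    s=s or r.sense(); T=np.eye(4); T[:3,:3]=R.from_euler("xyz",s["tcp_rot"]).as_matrix(); T[:3,3]=s["eef_pos"]; return T
def shift(target,yaw_deg=None):
    T=toolpose(); d=T[:3,:3].T@(np.array(target,float)-T[:3,3])/10
    y0=np.degrees(np.arctan2(T[1,0],T[0,0]))
    print("shift cm",np.round(d,2),"yaw now",round(y0,2),"roll", None if yaw_deg is None else round((y0-yaw_deg+180)%360-180,2))
def wristpose(f): return toolpose()@f["hand_eye"]
E
python3 - <<'E'
from h import *
shift((566,-237,150),112)
E
```

```text
shift cm [-61.22 -58.32   8.13] yaw now 153.37 roll 41.37
```

Emit:
drive_tool([
  [0, [-61.2, -58.3, 8.1], 41.4],
  [0, [-61.2, -58.3, 8.1], 41.4],
  [0, [-61.2, -58.3, 8.1], 41.4],
  [0, [-61.2, -58.3, 8.1], 41.4],
  [0, [-61.2, -58.3, 8.1], 41.4],
  [0, [-61.2, -58.3, 8.1], 41.4],
  [0, [-61.2, -58.3, 8.1], 41.4],
  [0, [-61.2, -58.3, 8.1], 41.4],
  [0, [-61.2, -58.3, 8.1], 41.4],
  [0, [-61.2, -58.3, 8.1], 41.4],
  [0, [-61.2, -58.3, 8.1], 41.4],
  [0, [-61.2, -58.3, 8.1], 41.4],
])

```text
clock: 3.25
eef_pos: [533.2, -146.1, 159.8]
tcp_rot: [3.141, 0.0, 1.954]
contact_force: [0.2, 0.8, -0.0]
opening: 1.0
```

Run:
```python
from h import *
print(r.sense()["eef_pos"],r.sense()["qpos"]);shift((566,-237,150),112)
```

```text
[ 533.16474669 -146.12402904  159.77120077] [-2.70300581e-01  3.22772195e-01  1.85580445e+00  1.70283226e-04
  9.62282842e-01 -6.53529206e-01]
shift cm [-9.66 -0.35  0.98] yaw now 111.95 roll -0.05
```

Emit:
drive_tool([
  [0, [-9.7, -0.4, 1.0], 0],
  [0, [-9.7, -0.4, 1.0], 0],
  [0, [-9.7, -0.4, 1.0], 0],
  [0, [-9.7, -0.4, 1.0], 0],
])

```text
clock: 3.75
eef_pos: [565.2, -237.0, 149.6]
tcp_rot: [3.141, -0.001, 1.954]
contact_force: [0.3, 0.1, 0.7]
opening: 1.0
```

Run:
```python
from h import *
print(r.sense()["eef_pos"])
P=toolpose(); f=r.grab_frame("wrist"); W=P@f["hand_eye"]; save("w1.png",f)
print([(np.round(d["at"],1),d["score"],np.round(atz(f,d["at"],28,W),1)) for d in r.spot_point("collar_mid","wrist")])
print([(np.round(d["at"],1),d["score"],np.round(atz(f,d["at"],0,W),1)) for d in r.spot_point("keeper","wrist")])
for n in r.outline_of("collar_mid","wrist"): print(n["score"],n["at"],n["mask"].sum())
print(proj(f,(566,-237,50),W))
```

```text
[ 565.1842284  -236.98841394  149.5685711 ]
[(array([456.6,  72.9]), 0.85, array([647.7, -92.4,  28. ])), (array([290.7, 203.6]), 0.78, array([ 571.9, -231.6,   28. ])), (array([258.1, 345.9]), 0.65, array([ 597.1, -374.8,   28. ]))]
[]
0.9 [256.4, 341.5] 3486
0.87 [273.9, 21.7] 3176
0.69 [453.7, 71.5] 6668
[281.77623429 214.88275055]
```

View pics/w1.png

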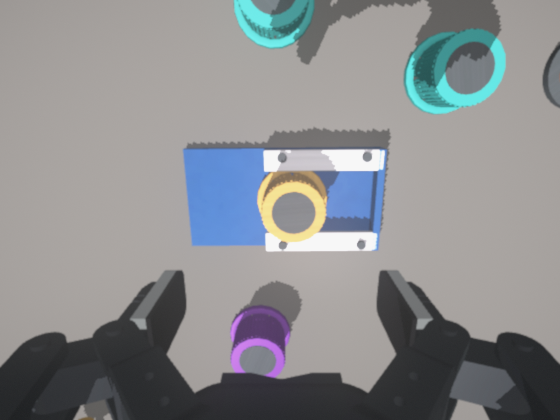

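Run:
```python
from h import *
P=toolpose(); f=r.grab_frame("wrist"); W=P@f["hand_eye"]
im=f["color"].astype(int)
sub=im[150:260,230:350]
dark=((sub.max(2)<110)&(sub.max(2)-sub.min(2)<30)).astype(np.uint8)
n,l,st,c=cv2.connectedComponentsWithStats(dark)
for i in range(1,n):
    if st[i,4]>200: print(st[i],c[i]+[230,150],np.round(atz(f,c[i]+[230,150],50,W),1))
for uv in [(185,148),(192,246),(385,150),(376,250)]: print(uv,np.round(atz(f,uv,6 if uv[0]<200 else 19.5,W),1))
yaw=np.radians(21.95);ex=np.array([np.cos(yaw),np.sin(yaw)])
print(ex)
save("w1c.png",f,(180,130,400,260),3.6)
```

```text
(185, 148) [ 472.3 -225.     6. ]
(192, 246) [ 505.2 -310.1    6. ]
(385, 150) [ 627.9 -162.2   19.5]
(376, 250) [ 661.6 -244.9   19.5]
[0.92751041 0.37379733]
```

View pics/w1c.png

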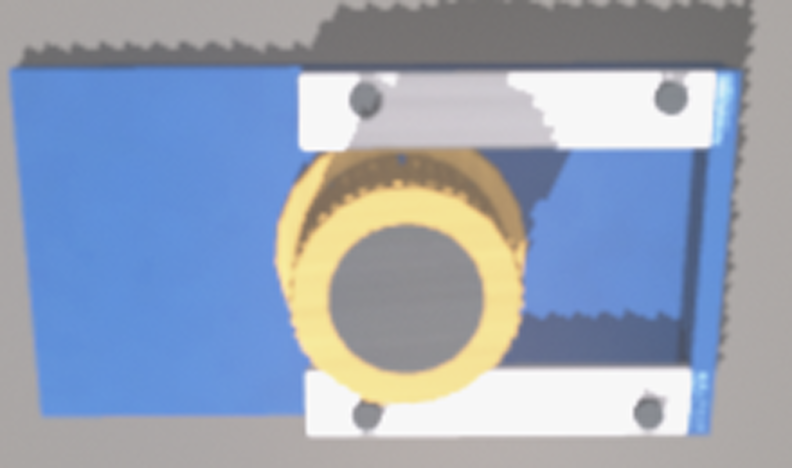

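Run:
```python
from h import *
P=toolpose(); f=r.grab_frame("wrist"); W=P@f["hand_eye"]
c=atz(f,(293.05,212.8),50,W); print(c)
l=atz(f,(180+290/3.6,130+300/3.6),50,W); q=atz(f,(180+526/3.6,130+300/3.6),50,W);print(np.linalg.norm(l-q))
ex=np.array([.9275,.3738]); d=c[:2]-[567.6,-235.8]; print("own",d@ex,d@[-ex[1],ex[0]])
g=r.grab_frame("top")
o=atz(g,(345.3+.8,206.),50);print(o)
shift((*c[:2],26),112)
shift((*(c[:2]-48*ex),26),112)
```

```text
[ 574.13662802 -232.01085567   50.        ]
50.66376110595192
own 7.479104639520605 1.0710398163933499
[ 572.11934977 -232.90368461   50.        ]
shift cm [ 0.15  0.95 12.41] yaw now 112.0 roll 0.0
shift cm [ 0.15 -3.85 12.41] yaw now 112.0 roll 0.0
```

Emit:
drive_tool([
  [0, [0.15, 0.95, 6.0], 0],
  [0, [0.15, 0.95, 10.0], 0],
  [0, [0.15, 0.95, 13.3], 0],
  [0, [0.15, 0.95, 13.3], 0],
], grip_force=60)

```text
clock: 4.6
eef_pos: [572.3, -230.9, 14.9]
tcp_rot: [-3.139, -0.003, 1.955]
contact_force: [0.3, 0.7, -0.5]
opening: 1.004
```

Emit:
drive_tool([
  [1, [0, 0, 0], 0],
  [1, [0, 0, 0], 0],
  [1, [0, 0, 0], 0],
  [1, [0, 0, 0], 0],
  [1, [0, 0, 0], 0],
  [1, [0, 0, 0], 0],
  [1, [0, 0, 0], 0],
  [1, [0, 0, 0], 0],
], grip_force=60)

```text
clock: 5.6
eef_pos: [573.2, -231.3, 16.8]
tcp_rot: [-3.141, -0.001, 1.955]
contact_force: [-1.2, 1.3, 5.8]
opening: 0.569
```

Run:
```python
from h import *
print(r.sense())
f=r.grab_frame("wrist"); save("w2.png",f)
```

```text
{'clock': 5.6, 'qpos': array([-3.86129291e-01,  6.06814259e-01,  1.78340445e+00,  2.92199472e-04,
        7.52861284e-01, -7.70753870e-01]), 'qvel': array([-0.00021367, -0.00028766, -0.00162227, -0.00024417,  0.00012165,
        0.00170728]), 'joint_efforts': array([-1.39592816e-01, -6.41919851e+01, -2.30952734e+01,  2.98198359e-02,
       -5.15898261e-01, -1.02811542e-02]), 'eef_pos': array([ 573.21277933, -231.33928066,   16.83166999]), 'tcp_rot': array([-3.14066461e+00, -1.17930150e-03,  1.95520698e+00]), 'contact_force': array([-1.15304712,  1.26186105,  5.75528779]), 'wrist_torque': array([0.01751229, 0.3229423 , 0.00413991]), 'opening': 0.5685664067217229}
```

View pics/w2.png

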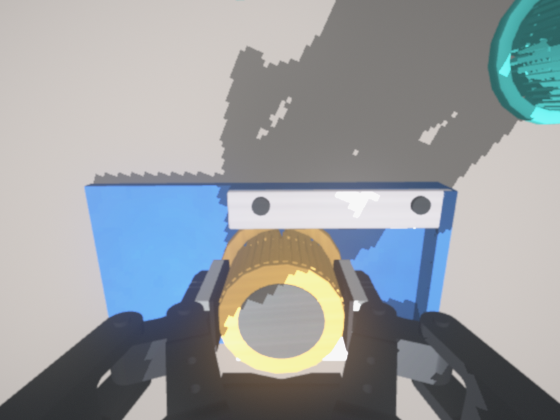

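The fingers hold the neck, opening 0.57, with the collar at (281,320) between the pads. Next I slide it toward the mouth.

Emit:
drive_tool([
  [1, [0, -1.0, 0], 0],
  [1, [0, -2.0, 0], 0],
  [1, [0, -3.0, 0], 0],
  [1, [0, -4.0, 0], 0],
  [1, [0, -5.0, 0], 0],
  [1, [0, -5.5, 0], 0],
  [1, [0, -5.5, 0], 0],
])

```text
clock: 6.52
eef_pos: [521.7, -252.1, 16.9]
tcp_rot: [-3.14, -0.002, 1.955]
contact_force: [-0.0, 0.1, -0.5]
opening: 0.57
```

Run:
```python
from h import *
f=r.grab_frame("wrist"); save("w3.png",f)
print(r.sense()["contact_force"],r.sense()["opening"])
```

```text
[-0.55536419 -0.41740339 -2.28876191] 0.5661347335232078
```

View pics/w3.png

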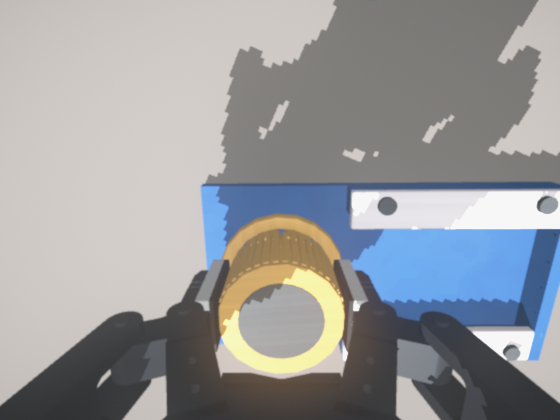

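The flange's right edge (342) is clear of the lip start (350), so I lift.

Emit:
drive_tool([
  [1, [0, 0, -2.0], 0],
  [1, [0, 0, -5.0], 0],
  [1, [0, 0, -9.0], 0],
  [1, [0, 0, -13.0], 0],
  [1, [0, 0, -13.0], 0],
  [1, [0, 0, -13.0], 0],
])

```text
clock: 7.32
eef_pos: [521.9, -251.7, 146.1]
tcp_rot: [-3.14, -0.002, 1.955]
contact_force: [0.2, 0.3, -2.7]
opening: 0.568
```

Run:
```python
from h import *
print(r.sense()["contact_force"],r.sense()["opening"],r.sense()["eef_pos"])
g=r.grab_frame("top"); s=r.grab_frame("scene"); save("t4.png",g); save("s4.png",s)
t=[atz(g,(126.5,247.5),46)]; print(t, [(d["at"],np.round(atz(g,d["at"],46),1)) for d in r.spot_point("post_tip","top")],[(d["at"],np.round(atz(s,d["at"],46),1)) for d in r.spot_point("post_tip","scene")])
a=atz(g,(60+236/4,180+261/4),32.5);b=atz(g,(60+302/4,180+285/4),32.5);d=b-a;print("pin",np.degrees(np.arctan2(d[1],d[0])),np.linalg.norm(d),(a+b)/2)
save("s4c.png",s,(370,205,445,265),8); save("t4c.png",g,(95,215,160,280),9)
shift((500,215,150),None)
```

```text
[ 0.24935154  0.29402435 -2.73742322] 0.5679611826395403 [ 521.85762068 -251.72590502  146.10909576]
[array([567.55619167, 217.19870665,  46.        ])] [([123.7, 248.0], array([567.5, 222.8,  46. ])), ([130.5, 249.5], array([562.1, 209.8,  46. ]))] [([406.6, 224.9], array([573.6, 216.9,  46. ]))]
pin -119.86661579420293 36.51347777303223 [568.41739723 219.6199182   32.5       ]
shift cm [44.07 15.5  -0.36] yaw now 112.02 roll None
```

View pics/t4.png

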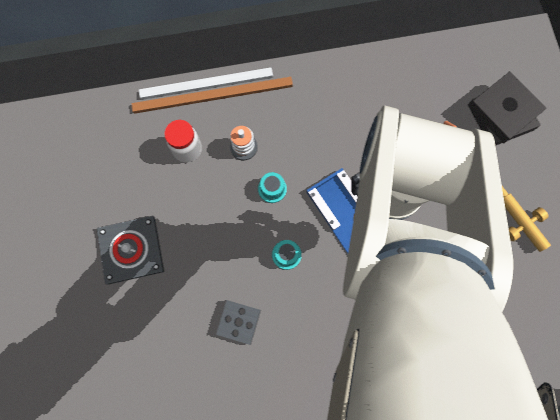

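View pics/s4c.png

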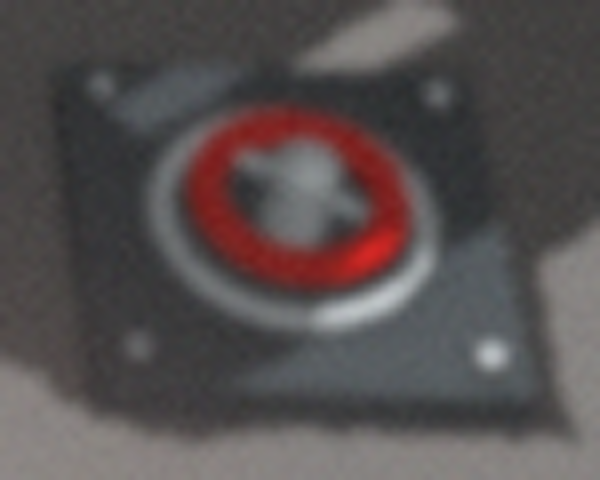

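View pics/t4c.png

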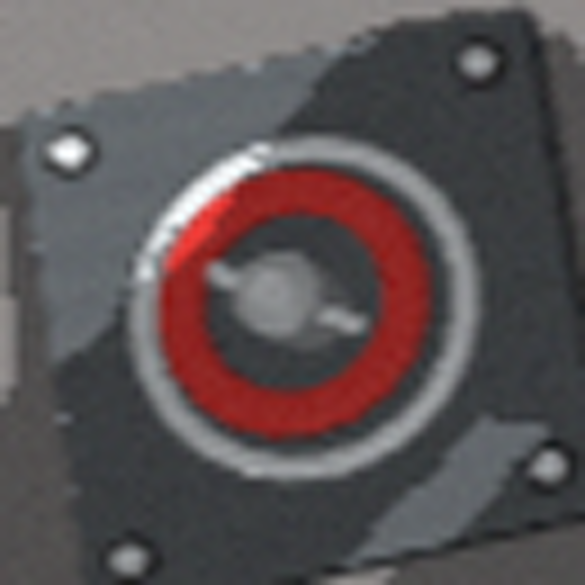

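Run:
```python
from h import *
shift((602,135,160),112)
```

```text
shift cm [32.84 21.95 -1.41] yaw now 112.02 roll 0.02
```

Emit:
drive_tool([
  [1, [4, 2.7, -1.4], 0],
  [1, [9, 6, -1.4], 0],
  [1, [14, 9.4, -1.4], 0],
  [1, [19, 12.7, -1.4], 0],
  [1, [24, 16, -1.4], 0],
  [1, [29, 19.3, -1.4], 0],
  [1, [32.8, 22, -1.4], 0],
  [1, [32.8, 22, -1.4], 0],
  [1, [32.8, 22, -1.4], 0],
  [1, [32.8, 22, -1.4], 0],
])

```text
clock: 8.78
eef_pos: [602.1, 133.5, 159.5]
tcp_rot: [-3.138, -0.003, 1.954]
contact_force: [0.3, -0.2, -2.4]
opening: 0.562
```

Run:
```python
from h import *
P=toolpose(); f=r.grab_frame("wrist"); W=P@f["hand_eye"]; save("w5.png",f)
print(r.sense()["eef_pos"],r.sense()["qpos"],[(np.round(d["at"],1),round(d["score"],2),np.round(atz(f,d["at"],46,W),1)) for d in r.spot_point("post_tip","wrist")])
print(proj(f,(568.5,219,46),W))
u,v=proj(f,(568.5,219,35),W).astype(int); save("w5c.png",f,(u-60,max(v-60,0),u+60,v+60),5)
print(u-60,max(v-60,0))
```

```text
[602.28880632 133.52298671 159.64415788] [ 0.21432898  0.4164187   1.71201197  0.0029709   1.01708387 -0.17003975] [(array([281.7,  83.4]), 0.94, array([566.6, 222.5,  46. ]))]
[282.36588963  89.25468073]
222 30
```

View pics/w5.png

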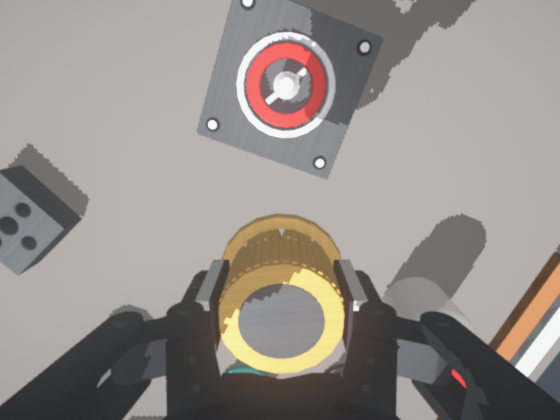

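View pics/w5c.png

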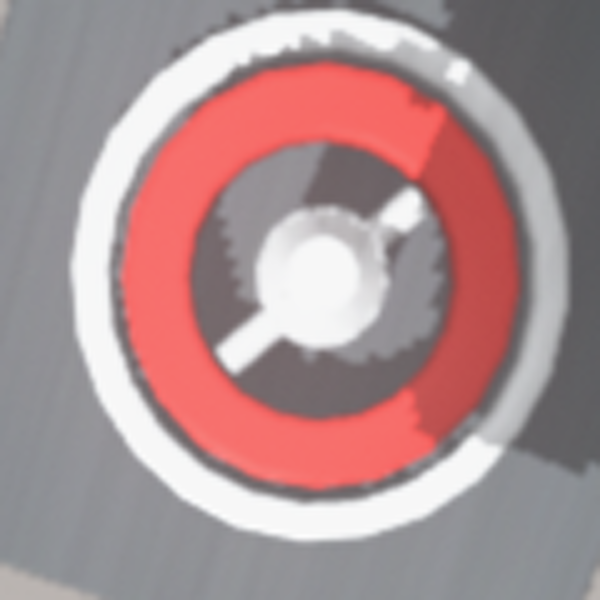

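Run:
```python
from h import *
P=toolpose(); f=r.grab_frame("wrist"); W=P@f["hand_eye"]
t=atz(f,(286.4,84.8),46,W); s=atz(f,(286.2,85.2),30,W); print(t,s)
a=atz(f,(222+412/5,30+208/5),35,W);b=atz(f,(222+232/5,30+356/5),35,W);d=a-b;print("pin",np.degrees(np.arctan2(d[1],d[0])),np.linalg.norm(d),(a+b)/2)
# collar disc
save("w5d.png",f,(210,200,355,385),3.2)
H=f["hand_eye"]
for off in (0,2,4): print(off,proj(f,(off,0,-33),H), proj(f,(off,0,-33+37),H))
im=f["color"][255:385,225:340].astype(int)
```

```text
[570.44854968 223.08087013  46.        ] [570.19172021 223.82266361  30.        ]
pin 59.6211556483301 34.49780919738973 [570.61624945 222.57335343  35.        ]
0 [280.5705731  319.33465489] [280.67773994 273.68847612]
2 [280.56650726 314.89492838] [280.67494872 270.04613426]
4 [280.56240329 310.4135573 ] [280.67213702 266.37707424]
```

View pics/w5d.png

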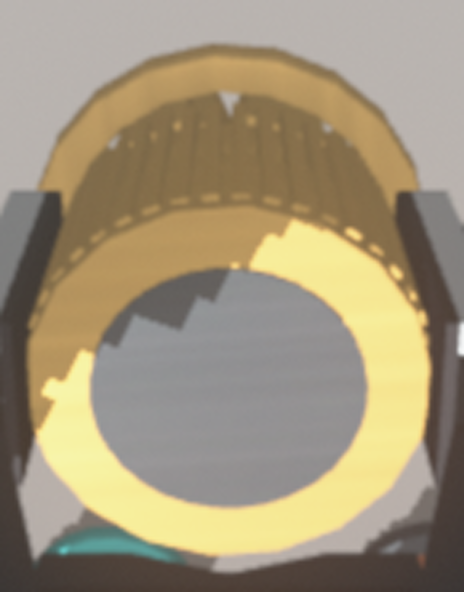

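Run:
```python
from h import *
shift((570.3,223.3,66),112)
```

```text
shift cm [9.48 0.39 9.42] yaw now 111.94 roll -0.06
```

Emit:
drive_tool([
  [1, [5, 0.2, 0], 0],
  [1, [9.5, 0.4, 2], 0],
  [1, [9.5, 0.4, 6], 0],
  [1, [9.5, 0.4, 9.0], 0],
  [1, [9.5, 0.4, 9.4], 0],
  [1, [9.5, 0.4, 9.4], 0],
  [1, [9.5, 0.4, 9.4], 0],
])

```text
clock: 9.8
eef_pos: [571.5, 223.6, 67.7]
tcp_rot: [-3.141, -0.003, 1.953]
contact_force: [0.6, 0.6, -1.3]
opening: 0.571
```

Run:
```python
from h import *
s=r.sense();print(s["eef_pos"],s["contact_force"])
g=r.grab_frame("scene"); save("s6.png",g,(350,150,460,260),5)
f=r.grab_frame("wrist"); save("w6.png",f)
shift((570.3,223.3,45),112)
```

```text
[571.48876455 223.62616619  67.7110008 ] [ 0.64469898  0.58354018 -1.31109984]
shift cm [-0.01 -0.09  2.25] yaw now 111.92 roll -0.08
```

View pics/s6.png

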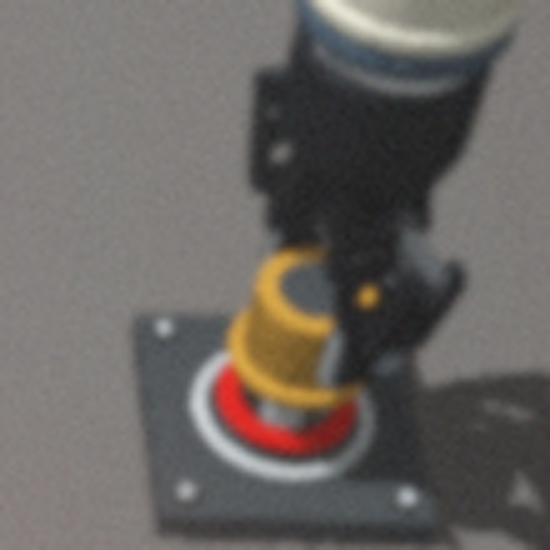

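View pics/w6.png

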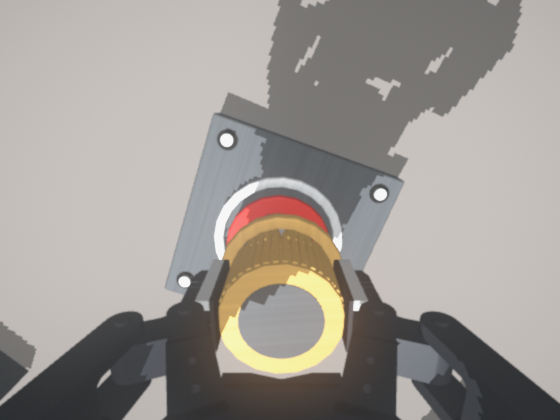

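The scene picture (centre about 410,225) shows the collar over the post, and the wrist picture shows the ring centred under it to within about 1 mm. I lower it onto the pin.

Emit:
drive_tool([
  [1, [0, -0.1, 0.5], 0],
  [1, [0, -0.1, 1.0], 0],
  [1, [0, -0.1, 1.5], 0],
  [1, [0, -0.1, 1.9], 0],
  [1, [0, -0.1, 2.1], 0],
  [1, [0, -0.1, 2.1], 0],
])

```text
clock: 10.65
eef_pos: [570.2, 223.3, 46.3]
tcp_rot: [-3.14, -0.003, 1.953]
contact_force: [-0.4, 0.4, -1.5]
opening: 0.567
```

Emit:
drive_tool([
  [1, [0, 0, 0.2], 0],
  [1, [0, 0, 0.2], 0],
  [1, [0, 0, 0.2], 0],
])

```text
clock: 11.02
eef_pos: [570.4, 223.3, 45.1]
tcp_rot: [-3.141, -0.003, 1.953]
contact_force: [-2.3, -1.7, 6.5]
opening: 0.567
```

Emit:
drive_tool([
  [1, [0, 0, 0.1], 3],
  [1, [0, 0, 0.1], 6],
  [1, [0, 0, 0.1], 9],
  [1, [0, 0, 0.1], 10],
  [1, [0, 0, 0.1], 10],
])

```text
clock: 11.65
eef_pos: [570.8, 223.5, 45.4]
tcp_rot: [-3.141, -0.003, 1.779]
contact_force: [-3.3, -1.7, 9.2]
opening: 0.565
```

```bash
python3 -c "
from h import *
s=r.sense();print(s['eef_pos'],s['contact_force'],s['wrist_torque'],s['qpos'][5])"
```

```text
[570.82870942 223.49738042  45.43942026] [-3.30418122 -1.65541478  9.22940224] [-0.20887411  0.55311407  0.09617157] 0.15821098612175752
```

Emit:
drive_tool([
  [1, [0, 0, 0.15], 3],
  [1, [0, 0, 0.15], 6],
  [1, [0, 0, 0.15], 9],
  [1, [0, 0, 0.15], 10],
  [1, [0, 0, 0.15], 10],
])

```text
clock: 12.28
eef_pos: [571.3, 223.7, 45.5]
tcp_rot: [3.141, -0.003, 1.604]
contact_force: [-3.7, -1.7, 11.8]
opening: 0.568
```

Emit:
drive_tool([
  [1, [0, 0, 0.15], 3],
  [1, [0, 0, 0.15], 6],
  [1, [0, 0, 0.15], 9],
  [1, [0, 0, 0.15], 10],
  [1, [0, 0, 0.15], 10],
])

```text
clock: 12.9
eef_pos: [571.9, 223.9, 45.5]
tcp_rot: [3.14, -0.004, 1.43]
contact_force: [-3.4, -1.1, 10.5]
opening: 0.566
```

```bash
python3 -c "
from h import *
s=r.sense();print(s['eef_pos'],s['contact_force'],s['wrist_torque'],s['qpos'][5])"
```

```text
[571.91058706 223.93664038  45.49370188] [-3.43923503 -1.05679547 10.53042532] [-0.23234186  0.56739478  0.04569328] 0.5075799253371094
```

Emit:
drive_tool([
  [1, [-0.05, -0.15, 0.15], 3],
  [1, [-0.05, -0.15, 0.15], 6],
  [1, [-0.05, -0.15, 0.15], 9],
  [1, [-0.05, -0.15, 0.15], 10],
  [1, [-0.05, -0.15, 0.15], 10],
])

```text
clock: 13.52
eef_pos: [572.0, 224.2, 45.6]
tcp_rot: [3.138, -0.006, 1.255]
contact_force: [0.2, -0.2, 7.5]
opening: 0.563
```

Emit:
drive_tool([
  [1, [0, -0.05, 0.15], 3],
  [1, [0, -0.05, 0.15], 6],
  [1, [0, -0.05, 0.15], 9],
  [1, [0, -0.05, 0.15], 10],
  [1, [0, -0.05, 0.15], 10],
])

```text
clock: 14.15
eef_pos: [572.8, 224.6, 45.6]
tcp_rot: [3.137, -0.008, 1.08]
contact_force: [-0.7, -0.6, 8.0]
opening: 0.562
```

```bash
python3 -c "
from h import *
s=r.sense();print(s['eef_pos'],s['contact_force'],s['wrist_torque'],s['qpos'][5])
f=r.grab_frame('wrist'); save('w7.png',f)"
```

```text
[572.77673238 224.60862998  45.56327492] [-0.73081476 -0.59855225  7.96408412] [-0.24069687  0.14240106  0.06918479] 0.857971545360422
```

View pics/w7.png

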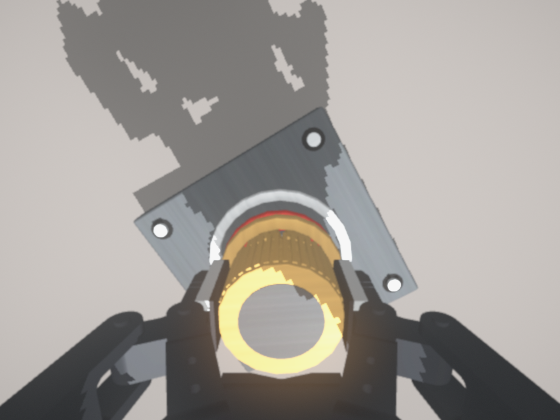

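Emit:
drive_tool([
  [1, [0, 0, 0.15], 3],
  [1, [0, 0, 0.15], 6],
  [1, [0, 0, 0.15], 9],
  [1, [0, 0, 0.15], 10],
  [1, [0, 0, 0.15], 10],
])

```text
clock: 14.82
eef_pos: [574.2, 224.1, 45.3]
tcp_rot: [3.137, -0.01, 0.906]
contact_force: [1.3, -4.6, 6.7]
opening: 0.566
```

Emit:
drive_tool([
  [1, [0, 0, 0.15], 3],
  [1, [0, 0, 0.15], 6],
  [1, [0, 0, 0.15], 9],
  [1, [0, 0, 0.15], 10],
  [1, [0, 0, 0.15], 10],
])

```text
clock: 15.45
eef_pos: [573.8, 224.1, 43.7]
tcp_rot: [3.139, -0.011, 0.732]
contact_force: [-2.7, -0.1, -0.2]
opening: 0.569
```

It has dropped in: z fell to 43.7 and the push force is gone. I lower it to the seat.

Emit:
drive_tool([
  [1, [0, 0, 0.1], 1],
  [1, [0, 0, 0.2], 1],
  [1, [0, 0, 0.3], 1],
  [1, [0, 0, 0.3], 1],
])

```text
clock: 15.95
eef_pos: [573.7, 224.2, 40.6]
tcp_rot: [3.139, -0.01, 0.715]
contact_force: [-1.1, 0.3, -0.5]
opening: 0.567
```

```bash
python3 -c "
from h import *
s=r.sense();print(s['eef_pos'],s['contact_force'],s['wrist_torque'],s['qpos'][5])"
```

```text
[573.71590054 224.15856916  40.60581934] [-1.14508741  0.33598169 -0.52244572] [ 0.04879762  0.54467774 -0.0534868 ] 1.2236518530563083
```

Emit:
drive_tool([
  [1, [0, 0, 0.2], 0],
  [1, [0, 0, 0.4], 0],
  [1, [0, 0, 0.6], 0],
  [1, [0, 0, 0.75], 0],
  [1, [0, 0, 0.75], 0],
])

```text
clock: 16.58
eef_pos: [573.8, 224.2, 33.3]
tcp_rot: [3.139, -0.01, 0.715]
contact_force: [-4.7, -1.3, 6.0]
opening: 0.566
```

Emit:
drive_tool([
  [1, [0, 0, 0.1], 0],
  [1, [0, 0, 0.15], 0],
  [1, [0, 0, 0.15], 0],
  [1, [0, 0, 0.15], 0],
])

```text
clock: 17.08
eef_pos: [573.8, 224.2, 32.8]
tcp_rot: [3.139, -0.01, 0.715]
contact_force: [-6.8, -1.9, 12.9]
opening: 0.566
```

```bash
python3 -c "
from h import *
s=r.sense();print(s['eef_pos'],s['contact_force'],s['wrist_torque'],s['qpos'][5])
g=r.grab_frame('scene'); save('s8.png',g,(350,150,460,260),5)
f=r.grab_frame('wrist'); save('w8.png',f);print(r.sense()['contact_force'])
print(r.spot_point('collar_mid','scene')[:3])"
```

```text
[573.80914607 224.188615    32.77759614] [-6.83271994 -1.89998727 12.91790016] [-0.08512412  1.21446738  0.02004092] 1.2235220196881933
[-6.96585559 -1.89228233 13.18788172]
[{'at': [410.2, 225.3], 'score': 0.97}, {'at': [140.5, 221.7], 'score': 0.68}, {'at': [268.0, 202.2], 'score': 0.56}]
```

View pics/s8.png

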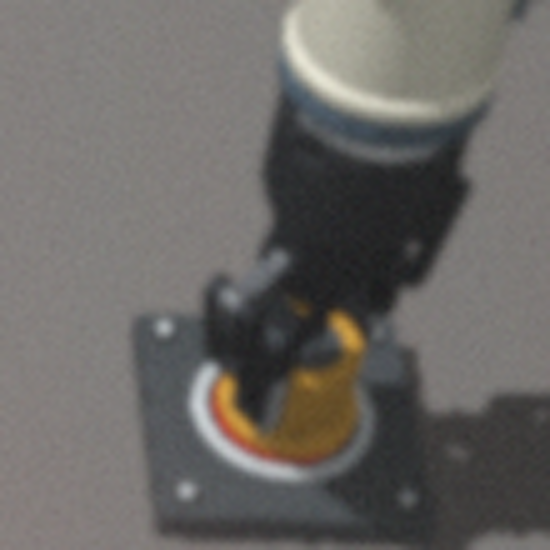

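View pics/w8.png

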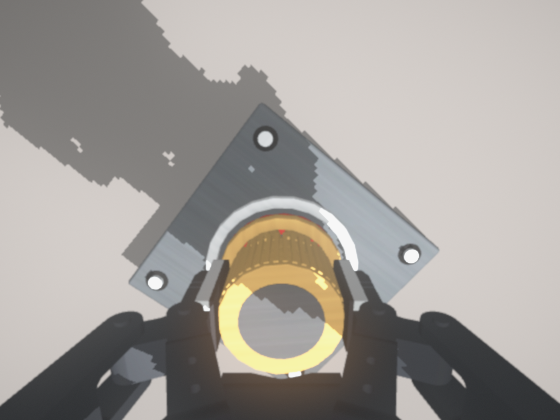

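TCP z is 32.8, the expected home height. The push of about 15 N, with the collar's weight added back, exceeds the spring's 8 N, so the seat is on its stop. Handing in.

```bash
python3 -c "
from h import *
print(r.sign_off()); s=r.sense();print(s['clock'],s['eef_pos'],s['contact_force'],s['opening'])"
```

```text
the job is handed in; nothing more can be done
None
the job is handed in; nothing more can be done
```

The brass collar is on the fixture's post, keyed over the cross pin and held pushed home. I handed the job in at about 17 s of the 61 s allowed; the hand-in gives no verdict.

I slid it about 55 mm out of the keeper, lifted it and lowered it onto the pin. After about 70° of turning under light push it dropped in, and I pressed it down to the stop.

**Last checks:**
- **Height:** TCP z was 32.8 mm, matching the home height I worked out from the grasp.
- **Push:** the measured vertical force was about 13 N (about 15 N with the collar's weight added back). It rose about 7 N over the last 0.5 mm, so the seat is on its stop.
- **Tilt and grip:** the tool is tilted about 0.01 rad, and the grip opening stayed steady at 0.566.
- **Pictures:** the scene and wrist views show the flange down on the red ring, centred inside the white ring.

**Disagreements:**
- **Sideways load:** a side force of about 7 N remained between post and gripper.
- **Post position:** the TCP finished 3 to 4 mm from the wrist camera's post estimate and about 2 mm from the two-camera one. I relied on the bore's 1 mm clearance for centring rather than a separate measurement.
- **Seat travel and bystanders:** I inferred the seat travel from height and force, since the robot does not report it. I did not re-measure the block, jar and washers at the end.

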